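# Turn up the finds light box

## Task

The sherd on the light box needs more light: roll the light box's thumbwheel away from the robot, towards the big dots, all the way to its stop, so the light box is at full brightness. Leave the turntable's look-alike thumbwheel as it is set, and do not shift the sherd lying on the light box.

Things in the scene. Friction and masses are not known exactly. Their poses are not given: they have to be found in the camera images.
- light_wheel (a joint): light box's black knurled thumbwheel, 56 mm across, 14 mm wide, axle along y of light_box_slot, top 14 mm proud of the panel. Rad: 0 dimmest, 1.6 full, hard stops at both; grows as the wheel's top goes to the slot's +x. Rolled by friction: press lightly on top, drag (28 mm = 1 rad, 0.7 N); stays where left. White line on the rim: 46 deg nearer than the top at 0, 46 deg beyond it at full
- light_box_slot (a point): centre of the wheel's slot (54 x 20 mm), on the panel, 50 mm above the table. x: along the slot, away from the robot, to more light (row of growing dots beside it); y: left; z: up. In the near strip of the light box: fixed grey housing 200 (x) x 220 x 50 mm, white panel 118 x 205 mm on its far part; slot centre 35 mm from its near edge, 60 mm from its right. Left or right of the turntable
- turn_wheel_mark (a point): white line on the rim (point at the line's middle) of the other thumbwheel, the turntable's: same grey housing and same wheel, but a round black platter 116 mm across with a small pot (68 mm tall) on it in place of the white panel. Leave this wheel alone
- sherd: loose flat angular piece of terracotta pottery, about 55 x 45 x 8 mm, lying on the white panel of the light box; origin near the middle of its underside, z up

How it is judged:
At the end, for the whole second after the job is handed in: The light box's wheel is at rest within 0.2 rad (11 degrees) of its full stop (above 1.4 of 1.6 rad), the turntable's wheel is within 8 mm of rim travel of where it was set, and the sherd lies within 20 mm of where it was (value of joint light_wheel above 1.4 rad and velocity of joint light_wheel below 0.1 rad/s and distance of turn_wheel_mark from where it was at the start of the episode below 0.008 m and distance of sherd from where it was at the start of the episode below 0.02 m); the robot touches nothing.
It fails at once if the turntable's thumbwheel is turned by more than 8 mm at its rim (distance of turn_wheel_mark from where it was at the start of the episode above 0.008 m).
It fails at once if the sherd is shifted by more than 20 mm (distance of sherd from where it was at the start of the episode above 0.02 m).
It also fails if it takes over 35 s, if anything falls off the work surface, if the arm or the gripper's body presses on something with over 40 N, if the wrist force passes 120 N, or if a joint passes its speed limit or range.

## Robot

A 6-joint arm with a two-finger parallel gripper is mounted at the origin on the work surface. World frame = base frame: x ahead of the robot, y to its left, z up, the work surface at z = 0. Lengths are in m, angles in rad, forces in N, time in s.
With the tool pointing down it reaches from about 0.275 to 0.75 m from the base axis. Payload 10.2 kg.
Tool frame: the origin (TCP) lies at the very end of the fingers, on their centre line; the grasp point (between the pads) lies 19 mm behind it; z points along the fingers, y is the line along which they close (so a half turn about z gives the same grasp; the last joint's range is limited). The gripper opens to 88 mm and grips with 3 to 60 N. Pads are 18 mm wide; open, the fingers measure 123 mm over their backs; the gripper's body (75 mm by 187 mm) begins 45 mm behind the grasp point.
Start: joints at [0.931, 0.313, 1.498, -0, 1.331, -0.223], TCP at [0.213, 0.48, 0.239] pointing down, gripper open.
Joint ranges: [-2.94, 2.94], [-0.97, 2.17], [0.19, 2.56], [-1.23, 4.37], [0.02, 3.11], [-2.88, 2.88]. Speed limits (rad/s): [2.39, 2.39, 3.01, 3.14, 3.14, 3.14].

## Interface

Orientations are given as a 3x3 rotation matrix whose columns are the frame's x, y, z axes.
In Python, from workcell import ctrl gives the robot as it stands.
- The arm moves only by the tool move_arm, never from a script. Its arguments are lists of equal length, an entry for each row: "twist": the turn, a rotation vector about the world's x, y, z in degrees, a list of three; "offset": the shift along the world's x, y, z in mm, a list of three; "fingers": the opening, from -1 (shut) to 1 (fully open). In form: {"twist": [[ax, ay, az], ...], "offset": [[x, y, z], ...], "fingers": [fingers, ...]}. A call has 1 to 20 rows; each row is the pose to reach, as a shift and turn from the pose commanded when the call began; what a row does not reach only later rows make up. A row lasts 1/10 s, in which the tool goes at most 50 mm and 8.59 degrees, less where a joint would pass 70% of its speed; a pose out of reach is approached as far as the arm can. A call with a gripper value outside its range is refused whole. The fingers move at their own pace and stop on an object; "force" is the grip in N (left out, the last holds). Time passes only in rows, so rows that repeat a pose let the fingers close. It gives the time, the measured TCP pose, the force, the opening and the grip force at its end, in the units of the state.
- ctrl.state(): the state, without advancing time (a new reading comes with each control period).
- ctrl.camera(name): name is "scene" or "top"; returns the picture (420x560x3 uint8, red, green, blue); there is no depth.
- ctrl.camera_model(name): a dict with "vertical_fov" (degrees; the focal length in pixels is half the picture's height over the tangent of half this angle, whatever the lens; pixels are square), "cx", "cy" (the principal point, pixels), "k1" (the pictures are not rectified: a ray, as slopes to the right and down, at radius r is drawn at 1 + k1 r^2 times it, then the intrinsics apply), "extrinsics" (4x4, takes a point from world to camera coordinates). Camera axes: x right, y up, looking along -z (the intrinsics and any distortion apply to the point x, -y, -z); pixel columns grow to the right and rows downward; lengths in m; the calibration is good to about 2 mm. A picture is of the moment at which its call begins. camera_model takes no time and is no camera call.
- ctrl.hand_in(): hands the job in; it is judged then, once.
The state is a dict: "t": time; "joint_pos": joint angles; "qvel": joint speeds; "joint_torque": joint torques, N m; "ee_pos": TCP position; "tcp_rot": TCP orientation; "force": force on the tool from outside, world axes, zero at the start; "torque": the same for the moment, N m; "width": finger opening in m; "grasp_force": force on a finger pad.
Only numpy, scipy, OpenCV 4.12 (cv2) and the standard library are available. Lean on these libraries where they do the work, as an engineer would, in place of code of your own. Each camera call takes 0.05 s, during which the arm holds its last target. There are 200 camera calls.

## Working session

There is one attempt and no reset: what is moved stays moved. The work goes in short steps, Python scripts to look and compute and a tool call to move; the robot and the scene stay as the last step left them, time stands still between calls to the robot, and variables do not carry over. Pictures are saved under pics/ and viewed, at most 10 in all, crops included, and the job is handed in when it is done.

Besides the shell and the picture viewer there is one more tool, called as name(argument=value, ...), one argument or row to a line, values as JSON. move_arm: Moves the arm, as the interface text tells. Its arguments: {"type":"object","properties":{"twist":{"type":"array"},"offset":{"type":"array"},"fingers":{"type":"array"},"force":{"type":"number"}},"required":["twist","offset","fingers"]}

```bash
mkdir -p pics; cat > h.py <<'E'
import numpy as np, cv2
from workcell import ctrl
def ray(n,u,v):
    m=ctrl.camera_model(n); f=210/np.tan(np.radians(m["vertical_fov"])/2)
    d=np.array([(u-m["cx"])/f,(v-m["cy"])/f]); s=d.copy()
    for _ in range(30): s=d/(1+m["k1"]*(s@s))
    E=np.array(m["extrinsics"]); R=E[:3,:3]; t=E[:3,3]
    return -R.T@t, R.T@np.array([s[0],-s[1],-1])
def plane(n,u,v,z):
    o,d=ray(n,u,v); return o+d*(z-o[2])/d[2]
def tri(uv1,uv2):
    o1,d1=ray("top",*uv1); o2,d2=ray("scene",*uv2)
    a=np.linalg.lstsq(np.c_[d1,-d2],o2-o1,rcond=None)[0]
    p,q=o1+a[0]*d1,o2+a[1]*d2; return (p+q)/2, np.linalg.norm(p-q)
def proj(n,p):
    m=ctrl.camera_model(n); f=210/np.tan(np.radians(m["vertical_fov"])/2)
    E=np.array(m["extrinsics"]); c=E[:3,:3]@np.array(p)+E[:3,3]
    s=np.array([c[0],-c[1]])/-c[2]; s=s*(1+m["k1"]*(s@s)); return s*f+[m["cx"],m["cy"]]
E
python3 - <<'E'
from h import *
for n in("top","scene"): cv2.imwrite(f"pics/{n}0.png",ctrl.camera(n)[:,:,::-1]); print(ray(n,280,210))
s=ctrl.state(); print(s["ee_pos"],s["tcp_rot"],s["width"],s["force"])
E
```

```text
(array([ 0.39780836, -0.06668089,  1.00820057]), array([ 0.20992632,  0.02111725, -0.97751162]))
(array([ 1.32008112, -0.08056721,  1.0584463 ]), array([-0.61435472,  0.04446962, -0.78795738]))
[0.21243113 0.47987842 0.23825541] [[-9.14398126e-01  4.04815567e-01 -6.51455107e-04]
 [ 4.04816017e-01  9.14397749e-01 -8.65304701e-04]
 [ 2.45400270e-04 -1.05495246e-03 -9.99999413e-01]] 0.088505631735566 [ 0.0575293   0.98129782 -0.63082557]
```

View pics/top0.png

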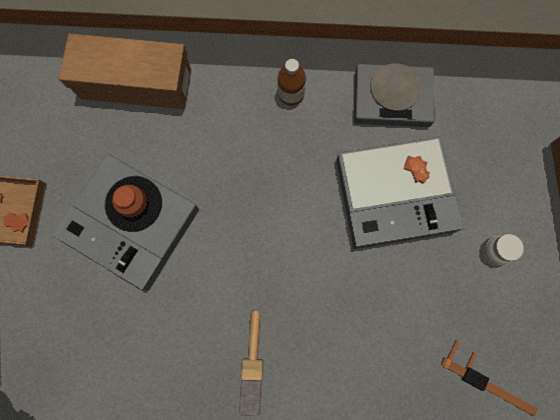

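View pics/scene0.png

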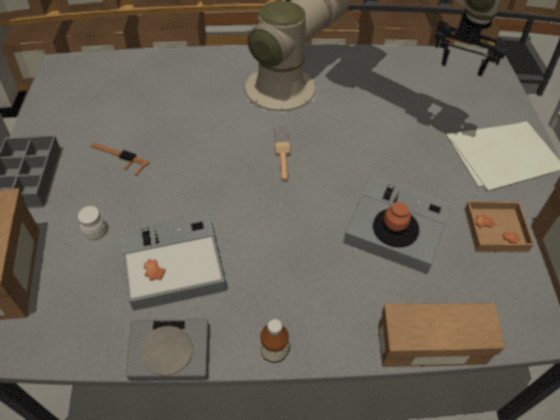

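The light box is at the right in the top view, with its wheel near (432,216) and the sherd near (417,169). In the scene view the wheel is near (147,237). The turntable is at the left. Next I crop in on the light box in both views.

```bash
python3 - <<'E'
from h import *
a=cv2.imread("pics/top0.png"); b=cv2.imread("pics/scene0.png")
A=cv2.resize(a[130:250,335:465],None,fx=4,fy=4,interpolation=cv2.INTER_CUBIC)[:480]
B=cv2.resize(b[205:285,115:185],None,fx=4,fy=4,interpolation=cv2.INTER_CUBIC)
c=np.zeros((480,800,3),np.uint8); c[:,:520]=A; c[:320,520:800]=B
cv2.imwrite("pics/crop1.png",np.clip(c*1.6,0,255).astype(np.uint8))
hsv=cv2.cvtColor(a,cv2.COLOR_BGR2HSV)
m=((hsv[...,2]>150)&(hsv[...,1]<60)).astype(np.uint8); m[:, :330]=0; m[:130]=0; m[225:]=0; m[:,465:]=0
m=cv2.morphologyEx(m,cv2.MORPH_CLOSE,np.ones((25,25)))
cs=max(cv2.findContours(m,0,2)[0],key=cv2.contourArea)
bx=cv2.boxPoints(cv2.minAreaRect(cs)); print(bx)
P=np.array([plane("top",*p,0.05) for p in bx]); print(P.round(4)); print([np.linalg.norm(P[i]-P[i-1]).round(4) for i in range(4)])
E
```

```text
[[341.8058  153.77472]
 [442.41132 137.82504]
 [455.14917 218.17145]
 [354.54364 234.12112]]
[[ 0.7304 -0.1677  0.05  ]
 [ 0.7769 -0.3772  0.05  ]
 [ 0.6063 -0.4008  0.05  ]
 [ 0.5623 -0.1985  0.05  ]]
[np.float64(0.1708), np.float64(0.2146), np.float64(0.1723), np.float64(0.207)]
```

View pics/crop1.png

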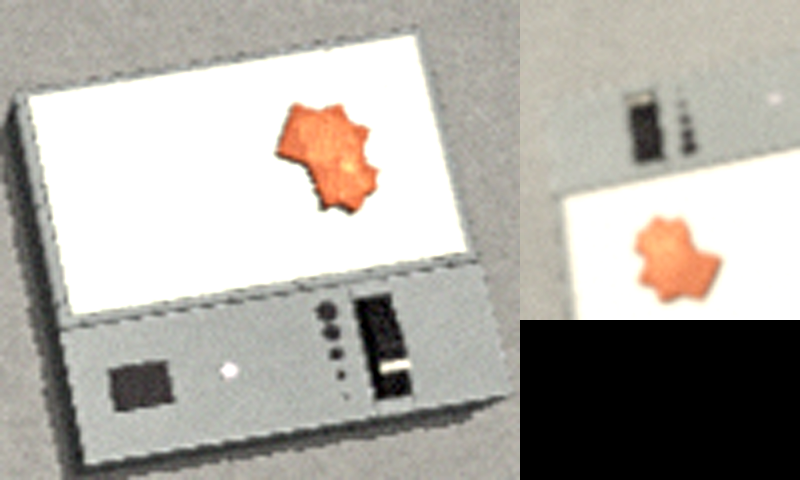

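The crop shows the panel, the slot (about (384,346) in the crop) with the big dots towards the panel, and the white line at the slot's near side. So the wheel is set dim. Now I compute the points.

```bash
python3 - <<'E'
from h import *
T=lambda u,v:(335+u/4-.4,130+v/4-.4); S=lambda u,v:(115+(u-520)/4-.4,205+v/4-.4)
P=np.array([plane("top",*T(*p),0.05) for p in [(28,95),(415,36),(470,250),(70,316)]]); print(P.round(4)); print([np.linalg.norm(P[i]-P[i-1]).round(4) for i in range(4)])
y=P[0]-P[1]+P[3]-P[2]; y/=np.linalg.norm(y); x=np.cross(y,[0,0,1]); print("x",x,"y",y,np.degrees(np.arctan2(x[1],x[0])))
print("panelFR tri",tri(T(470,250),S(567,197)))
L=tri(T(396,366),S(638,99)); print("line",L)
sl=np.array([plane("top",*T(*p),0.05) for p in [(357,295),(390,293),(412,397),(377,400)]]); print(sl.round(4),sl.mean(0))
# big dot check
print("dot",tri(T(327,312),S(687,141)))
c=sl.mean(0)
d=c-P[2]; print("slot from panel near right corner",d@x,d@y)
print("housing NR corner", [(plane("top",*T(510,395),0.05)-c)@v for v in(x,y)])
print("line rel slot",(L[0]-c)@x,(L[0]-c)@y)
E
```

```text
[[ 0.7313 -0.1673  0.05  ]
 [ 0.7748 -0.3687  0.05  ]
 [ 0.6604 -0.3955  0.05  ]
 [ 0.6146 -0.1922  0.05  ]]
[np.float64(0.1193), np.float64(0.206), np.float64(0.1174), np.float64(0.2084)]
x [ 0.97648538  0.21558364 -0.        ] y [-0.21558364  0.97648538  0.        ] 12.449770166978277
panelFR tri (array([ 0.6582723 , -0.39089712,  0.05753121]), np.float64(0.0038869545066339984))
line (array([ 0.59459959, -0.35238465,  0.0653158 ]), np.float64(0.0004865695596957919))
[[ 0.6336 -0.3378  0.05  ]
 [ 0.6356 -0.3545  0.05  ]
 [ 0.5823 -0.3652  0.05  ]
 [ 0.5798 -0.3476  0.05  ]] [ 0.6078222  -0.35127913  0.05      ]
dot (array([ 0.62174174, -0.3204682 ,  0.05905985]), np.float64(0.0006825049886592805))
slot from panel near right corner -0.04183500028658011 0.05455790560821906
housing NR corner [np.float64(-0.03484693108855693), np.float64(-0.056964023395296534)]
line rel slot -0.013150020630795059 0.0017710501581019243
```

move_arm(
  twist=[
    [0,0,-54],
    [0,0,-54],
    [0,0,-54],
    [0,0,-54],
    [0,0,-54],
    [0,0,-54],
    [0,0,-54],
    [0,0,-54],
    [0,0,-54],
    [0,0,-54],
    [0,0,-54],
    [0,0,-54],
    [0,0,-54],
    [0,0,-54],
    [0,0,-54],
    [0,0,-54],
    [0,0,-54],
    [0,0,-54],
    [0,0,-54],
    [0,0,-54],
  ],
  offset=[
    [381,-834,-60],
    [381,-834,-60],
    [381,-834,-60],
    [381,-834,-60],
    [381,-834,-60],
    [381,-834,-60],
    [381,-834,-60],
    [381,-834,-60],
    [381,-834,-60],
    [381,-834,-60],
    [381,-834,-60],
    [381,-834,-60],
    [381,-834,-60],
    [381,-834,-60],
    [381,-834,-60],
    [381,-834,-60],
    [381,-834,-60],
    [381,-834,-60],
    [381,-834,-60],
    [381,-834,-60],
  ],
  fingers=[-1,-1,-1,-1,-1,-1,-1,-1,-1,-1,-1,-1,-1,-1,-1,-1,-1,-1,-1,-1],
  force=10,
)

```text
t: 2.1
ee_pos: [0.5933, -0.3559, 0.1767]
tcp_rot: [[-0.208, 0.978, -0.002], [0.978, 0.208, 0.001], [0.001, -0.001, -1.0]]
force: [0.3, 0.5, -0.5]
width: 0.0008
grasp_force: 0.0
```

move_arm(
  twist=[
    [0,0,0],
    [0,0,0],
    [0,0,0],
    [0,0,0],
  ],
  offset=[
    [0,2,-50],
    [0,2,-97],
    [0,2,-97],
    [0,2,-97],
  ],
  fingers=[-1,-1,-1,-1],
)

```text
t: 2.5
ee_pos: [0.5938, -0.3513, 0.0832]
tcp_rot: [[-0.211, 0.978, 0.0], [0.978, 0.211, -0.0], [-0.0, 0.0, -1.0]]
force: [-0.1, 0.2, 0.2]
width: 0.0006
grasp_force: 0.0
```

```bash
python3 - <<'E'
from h import *
a=ctrl.camera("top")[:,:,::-1]; b=ctrl.camera("scene")[:,:,::-1]
A=cv2.resize(a[140:240,365:465],None,fx=4,fy=4,interpolation=cv2.INTER_CUBIC)
B=cv2.resize(b[185:285,100:200],None,fx=4,fy=4,interpolation=cv2.INTER_CUBIC)
cv2.imwrite("pics/c2.png",np.clip(np.hstack([A,B])*1.6,0,255).astype(np.uint8))
p=ctrl.state()["ee_pos"]; print(p,ctrl.state()["force"],(proj("top",p)-[365,140])*4,(proj("scene",p)-[100,185])*4+[400,0])
E
```

```text
[ 0.59465693 -0.35237753  0.08530356] [-0.68580058  0.45886067  0.21537969] [286.27706863 316.54491755] [569.64861751 157.57851428]
```

View pics/c2.png

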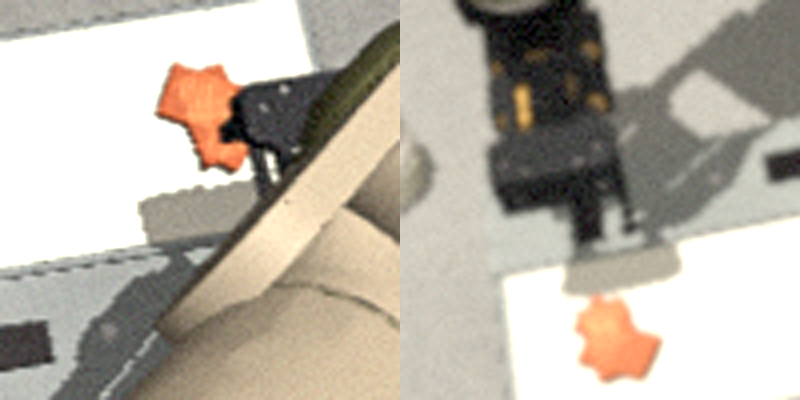

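move_arm(
  twist=[
    [0,0,0],
    [0,0,0],
    [0,0,0],
    [0,0,0],
  ],
  offset=[
    [0,0,-15],
    [0,0,-18],
    [0,0,-19],
    [0,0,-19],
  ],
  fingers=[-1,-1,-1,-1],
)

```text
t: 3.0
ee_pos: [0.5935, -0.3519, 0.0634]
tcp_rot: [[-0.21, 0.978, -0.0], [0.978, 0.21, -0.0], [-0.0, -0.0, -1.0]]
force: [-1.4, 1.6, 3.7]
width: 0.001
grasp_force: 2.1
```

move_arm(
  twist=[
    [0,0,0],
    [0,0,0],
    [0,0,0],
  ],
  offset=[
    [0,0,-1],
    [0,0,-2],
    [0,0,-2],
  ],
  fingers=[-1,-1,-1],
)

```text
t: 3.3
ee_pos: [0.5938, -0.3521, 0.0631]
tcp_rot: [[-0.21, 0.978, 0.001], [0.978, 0.21, -0.001], [-0.001, 0.001, -1.0]]
force: [-5.5, 4.2, 13.3]
width: 0.0001
grasp_force: 7.3
```

move_arm(
  twist=[
    [0,0,0],
    [0,0,0],
    [0,0,0],
    [0,0,0],
    [0,0,0],
  ],
  offset=[
    [0,0,1],
    [2,0.4,1],
    [4,0.8,1],
    [7,1.5,1],
    [10,2.2,1],
  ],
  fingers=[-1,-1,-1,-1,-1],
)

```text
t: 3.8
ee_pos: [0.6045, -0.3497, 0.0642]
tcp_rot: [[-0.21, 0.978, 0.003], [0.978, 0.21, -0.001], [-0.002, 0.002, -1.0]]
force: [-2.5, 4.5, 13.5]
width: 0.0006
grasp_force: 6.6
```

move_arm(
  twist=[
    [0,0,0],
    [0,0,0],
    [0,0,0],
    [0,0,0],
    [0,0,0],
    [0,0,0],
  ],
  offset=[
    [3,0.6,0.5],
    [6,1.3,0.5],
    [9,2,0.5],
    [12,2.6,0.5],
    [15,3.3,0.5],
    [18,4,0.5],
  ],
  fingers=[-1,-1,-1,-1,-1,-1],
)

```text
t: 4.4
ee_pos: [0.6223, -0.3457, 0.0637]
tcp_rot: [[-0.21, 0.978, 0.002], [0.978, 0.21, -0.001], [-0.001, 0.002, -1.0]]
force: [-0.3, 1.7, 5.0]
width: 0.0002
grasp_force: 2.4
```

move_arm(
  twist=[
    [0,0,0],
    [0,0,0],
    [0,0,0],
    [0,0,0],
    [0,0,0],
  ],
  offset=[
    [0,0,12],
    [-27,-6,12],
    [-27,-6,4],
    [-27,-6,0],
    [-27,-6,0],
  ],
  fingers=[-1,-1,-1,-1,-1],
)

```text
t: 4.9
ee_pos: [0.5952, -0.352, 0.0636]
tcp_rot: [[-0.21, 0.978, 0.001], [0.978, 0.21, -0.001], [-0.001, 0.001, -1.0]]
force: [-2.1, 0.8, 8.3]
width: 0.0001
grasp_force: 4.5
```

move_arm(
  twist=[
    [0,0,0],
    [0,0,0],
    [0,0,0],
    [0,0,0],
    [0,0,0],
    [0,0,0],
  ],
  offset=[
    [3,0.6,-0.5],
    [6,1.3,-0.5],
    [9,2,-0.5],
    [12,2.6,-0.5],
    [15,3.3,-0.5],
    [18,4,-0.5],
  ],
  fingers=[-1,-1,-1,-1,-1,-1],
)

```text
t: 5.5
ee_pos: [0.612, -0.3494, 0.0641]
tcp_rot: [[-0.21, 0.978, -0.002], [0.978, 0.21, -0.003], [-0.003, -0.003, -1.0]]
force: [-15.2, -2.8, 17.6]
width: 0.0006
grasp_force: 8.7
```

The drag force rose to 15 N, which suggests the wheel is at its stop. I lift off, clear the view and look.

move_arm(
  twist=[
    [0,0,0],
    [0,0,0],
    [0,0,0],
    [0,0,0],
    [0,0,0],
    [0,0,0],
    [0,0,0],
    [0,0,0],
    [0,0,0],
    [0,0,0],
  ],
  offset=[
    [0,0,40],
    [0,0,90],
    [-50,50,120],
    [-100,100,120],
    [-150,150,120],
    [-200,200,120],
    [-220,250,120],
    [-220,300,120],
    [-220,300,120],
    [-220,300,120],
  ],
  fingers=[-1,-1,-1,-1,-1,-1,-1,-1,-1,-1],
)

```text
t: 6.5
ee_pos: [0.3916, -0.0453, 0.1819]
tcp_rot: [[-0.211, 0.977, -0.0], [0.977, 0.211, 0.0], [0.0, 0.0, -1.0]]
force: [1.1, -0.2, -0.3]
width: 0.0003
grasp_force: 0.0
```

```bash
python3 - <<'E'
from h import *
a=ctrl.camera("top")[:,:,::-1]
A=cv2.resize(a[130:250,335:465],None,fx=4,fy=4,interpolation=cv2.INTER_CUBIC)
cv2.imwrite("pics/c3.png",np.clip(A*1.6,0,255).astype(np.uint8))
c=np.array([.6078,-.3513,0]);x=np.array([.9765,.2156,0])
for d in(-46,-28,0,34,40,46):
  t=np.radians(d); print(d,((proj("top",c+x*.028*np.sin(t)+[0,0,.036+.028*np.cos(t)])-[335,130])*4).round())
o=cv2.imread("pics/top0.png")
for im in(o,a):
  h=cv2.cvtColor(np.ascontiguousarray(im[140:195,395:440]),cv2.COLOR_BGR2HSV); m=((h[...,1]>110)&(h[...,2]>60)).astype(np.uint8); M=cv2.moments(m,True); print("sherd px",M["m10"]/M["m00"],M["m01"]/M["m00"])
E
```

```text
-46 [395. 381.]
-28 [395. 366.]
0 [391. 339.]
34 [381. 311.]
40 [379. 307.]
46 [377. 304.]
sherd px 22.110294117647058 28.17156862745098
sherd px 22.10731707317073 28.21219512195122
```

View pics/c3.png

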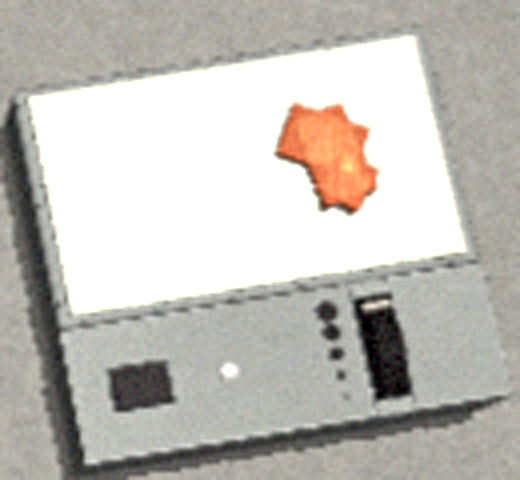

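The white line is now at crop (376,305). The full stop is predicted at (377,304), so the wheel is at full, and the sherd has not moved. I hand in.

```bash
python3 -c "
from workcell import ctrl
print(ctrl.hand_in())"
```

```text
the job is handed in; nothing more can be done
None
```

I rolled the light box's thumbwheel to its full-brightness stop, never went near the turntable's wheel, left the sherd unmoved, and handed the job in; no verdict was returned.

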